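# Start up the lab electromagnet from its bench control unit

## Robot

A 6-joint arm with a two-finger parallel gripper is mounted at the origin on the work surface. World frame = base frame: x ahead of the robot, y to its left, z up, the work surface at z = 0. Lengths are in mm, angles in rad, forces in N, time in s.
With the tool pointing down it reaches from about 350 to 775 mm from the base axis. Payload 7.3 kg.
Tool frame: the origin (TCP) lies between the finger pads; the fingertips stand 8 mm ahead of it and the grasp point (between the pads) lies 11 mm behind it; y points along the fingers, z is the direction in which the jaws open and shut, and the axes are right-handed (so a half turn about y gives the same grasp; the last joint's range is limited). The gripper opens to 92 mm and grips with 3 to 60 N. Pads are 19 mm wide; open, the fingers measure 130 mm over their backs; the gripper's body (75 mm by 190 mm) begins 47 mm behind the grasp point.
Start: joints at [-1.381, 0.342, 1.524, -0, 1.275, -0.146], TCP at [173.023, -495.689, 234.741] pointing down, gripper open.
Joint ranges: [-2.53, 2.53], [-0.77, 2.02], [0.04, 2.7], [-1, 4.14], [0.28, 2.66], [-3.11, 3.11]. Speed limits (rad/s): [2.57, 2.57, 3.14, 3.14, 3.14, 3.14].

## Interface

Orientations are given as [roll, pitch, yaw] about the fixed x, y, z axes, in that order (R = Rz(yaw) Ry(pitch) Rx(roll)).
In Python, from plant import bot, vision, job gives the robot as it stands. The module is installed in compiled form; this text tells all that it offers.
- The arm moves only by the tool arm_command, never from a script. Its argument "deltas" is a list of rows, each a list of 4 numbers: the shift along the tool's x, y, z in m, then the turn about the tool's y in degrees. In form: [[x, y, z, twist], ...]. A call has 1 to 5 rows; each row shifts and turns the commanded pose from where the row before left it, along the tool's axes as they then stand; what a row does not reach is not made up. A row lasts 1/10 s, in which the tool goes at most 50 mm and 8.59 degrees, less where a joint would pass 70% of its speed; a pose out of reach is approached as far as the arm can. A call is refused whole if a number of a shift passes 0.05 or a number of a turn 8.59, either way. A call with a gripper value outside its range is refused whole. "claw" is the closure in counts, from 0 (fully open) to 255 (shut), set as the call begins (left out, the last holds). The fingers move at their own pace and stop on an object; the grip force is fixed at half the most. Time passes only in rows, so rows that do not move let the fingers close. It gives the time, the measured TCP pose, the force and the opening at its end, in the units of the state.
- bot.get_obs(): the state, without advancing time (a new reading comes with each control period).
- vision.capture(name): name is "side" or "top"; returns a dict with "img" (384x512x3 uint8, red, green, blue), "camera_matrix" (3x3 intrinsics, pixels), "dist_coeffs" ([k1, k2, p1, p2, k3] as OpenCV has them; the pictures are not rectified), "world_to_cam" (4x4, takes a point from world to camera coordinates). Camera axes: x right, y down, z forward; pixel columns grow to the right and rows downward; lengths in mm; the calibration is good to about 2 mm. A picture is of the moment at which its call begins. There is no depth.
- job.close_job(): hands the job in, once; it reports no verdict.
Trained networks look in a picture, given as the dict that the camera call returned (one of the last four; its "shot" number tells which), for a name from the list of things; names that differ only in an ending like _2 or _b are one class to them, and where a whole thing is asked for, a point or a joint stands for the part that bears it (a point fixed in the world has none). Each returns a list of dicts, best first, with "confidence" (0 to 1); they miss things now and then, are a little off and sometimes report something else, mostly with a low value. They report only what shows in the picture. A call takes as long as a camera call.
- vision.find_in(picture, name): "xyz" ([x, y, z] in mm, in the coordinates of the camera as it stood for that picture, good to about 4 mm: the middle of the surface that is visible of it).
- vision.regions_of(picture, name): "mask" (384x512 bool, what is visible of it).
The state is a dict: "time": time; "joint_positions": joint angles; "dq": joint speeds; "tau": joint torques, N m; "tool_pos": TCP position; "tcp_rot": TCP orientation; "contact_force": force on the tool from outside, world axes, zero at the start; "moment": the same for the moment, N m; "grip_width": finger opening in mm.
Only numpy, scipy, OpenCV 4.12 (cv2) and the standard library are available. Lean on these libraries where they do the work, as an engineer would, in place of code of your own. Each camera call takes 0.05 s, during which the arm holds its last target. There are 200 camera calls.

## Task

Start the electromagnet on the white control unit: press the blue key (cooling water), then the yellow key (arm), then the green key (field on), each all the way in for a moment and fully let go before the next. Press only one key at a time and do not press the red key, which trips the magnet.

Things in the scene. Friction and masses are not known exactly. Their poses are not given: they have to be found in the camera images.
- key_blue_top (a point): BLUE key (starts the cooling water): to be pressed first. Like the other three: round flat-topped spring cap, 30 mm across, in a fixed black collar 46 mm across. The point is the centre of the cap's top face and goes down with it; at rest about 89 mm above the bench, 24 mm above the unit's flat top, 12 mm above the collar. z points up, y along the row of keys, x across it.
- key_yellow_top (a point): YELLOW key (arms the power supply): to be pressed second. Same size and point as the blue one. Each key travels 8 mm straight down to its stop, about 1.4 N to start it and 4.5 N fully down, and springs back up by itself when let go.
- key_green_top (a point): GREEN key (switches the field on): to be pressed third and last. Same size, point and spring as the others. The four keys stand in a straight row, 70 mm apart centre to centre, in an order that changes between starts, on a white control unit (220 x 320 mm, 65 mm high, blue display on top) fixed to the bench.
- key_red_top (a point): RED key (trips the magnet off): must not be pressed. Same size, point, row and spring as the others. Loose things (green dish 18 mm high, jar 55 mm, red funnel 85 mm) stand on the bench beside the unit's two ends, their centres at least 120 mm from any key's centre.

How it is judged:
By the outcome, as a careful person would: the job done as asked, in the order asked, and still so for the second after the job is handed in, with the robot touching nothing.
It also fails if it takes over 38 s, if anything falls off the work surface, if the arm or the gripper's body presses on something with over 40 N, if the wrist force passes 120 N, or if a joint passes its speed limit or range.

## Working session

There is one attempt and no reset: what is moved stays moved. The work goes in short steps, Python scripts to look and compute and a tool call to move; the robot and the scene stay as the last step left them, time stands still between calls to the robot, and variables do not carry over. Pictures are saved under pics/ and viewed, about 8 in all and at most 12, crops included, and the job is handed in when it is done.

Besides the shell and the picture viewer there is one more tool, called as a command line: name --pt "numbers of a row" for each row, then --argument value for the rest. arm_command: Moves the arm, as the interface text tells. Its arguments: {"type":"object","properties":{"deltas":{"type":"array","items":{"type":"array","items":{"type":"number"}}},"claw":{"type":"number"}},"required":["deltas"]}

```bash
mkdir -p pics
cat > h.py <<'E'
import numpy as np, cv2
from plant import bot, vision, job
from scipy.spatial.transform import Rotation as R
K=["key_blue_top","key_yellow_top","key_green_top","key_red_top"]
def w(p,x): return (np.linalg.inv(p["world_to_cam"])@np.r_[x,1])[:3]
def px(p,X):
    T=p["world_to_cam"]; r=cv2.Rodrigues(T[:3,:3])[0]
    return cv2.projectPoints(np.float64([X]),r,T[:3,3],p["camera_matrix"],np.float64(p["dist_coeffs"]))[0].ravel()
def ray(p,u):
    q=cv2.undistortPoints(np.float64([[u]]),p["camera_matrix"],np.float64(p["dist_coeffs"])).ravel()
    T=np.linalg.inv(p["world_to_cam"]); d=T[:3,:3]@np.r_[q,1]; return T[:3,3],d/np.linalg.norm(d)
E
python3 - <<'E'
from h import *
np.set_printoptions(precision=1,suppress=True)
ps={}
for n in("side","top"):
    p=ps[n]=vision.capture(n); cv2.imwrite(f"pics/{n}0.png",p["img"][:,:,::-1])
    print(n,np.linalg.inv(p["world_to_cam"])[:3,3])
cen={}
for k in K:
    for n,p in ps.items():
        p=ps[n]
        for d in vision.find_in(p,k)[:2]: print(k,n,round(d["confidence"],2),w(p,d["xyz"]),px(p,w(p,d["xyz"])))
        for m in vision.regions_of(p,k)[:1]:
            ys,xs=np.nonzero(m["mask"]); cen[n]=(xs.mean(),ys.mean()); print("  mask",len(xs),cen[n],xs.min(),xs.max(),ys.min(),ys.max())
    if len(cen)==2:
        (a,u),(b,v)=[ray(ps[n],cen[n]) for n in ps]
        s=np.linalg.lstsq(np.c_[u,-v],b-a,rcond=None)[0]; print("  tri",(a+u*s[0]+b+v*s[1])/2,np.linalg.norm(a+u*s[0]-b-v*s[1]))
o=bot.get_obs();print(o["time"],o["tool_pos"],o["tcp_rot"],o["contact_force"],o["grip_width"]);print(R.from_euler("xyz",o["tcp_rot"]).as_matrix())
E
```

```text
side [361.3 591.5 524.4]
top [414.2  69.2 909.9]
key_blue_top side 0.67 [499.5 -57.8  89.7] [295.5 180. ]
  mask 155 (np.float64(294.93548387096774), np.float64(180.7483870967742)) 288 302 175 187
key_blue_top top 0.76 [498.6 -60.6  86.7] [320.3 201.9]
  mask 243 (np.float64(320.9670781893004), np.float64(201.57201646090536)) 313 329 193 210
  tri [500.4 -62.   84.9] 2.0987324197502817
key_yellow_top side 0.45 [ 522.2 -123.6   88.6] [292.6 162.6]
key_yellow_top top 0.8 [ 522.1 -127.    87.1] [357.1 187.7]
  mask 232 (np.float64(358.0), np.float64(188.625)) 350 366 181 197
  tri [ 523.3 -142.8   30.5] 8.890245410621702
key_green_top side 0.72 [455.5  74.1  92.2] [301.9 223.4]
  mask 180 (np.float64(297.27777777777777), np.float64(201.0388888888889)) 290 305 195 207
  mask 254 (np.float64(246.40551181102362), np.float64(227.5236220472441)) 238 255 219 236
  tri [460.7  71.  135.6] 12.167943275007538
key_red_top side 0.57 [477.7   9.   92.9] [298.3 199.4]
  mask 181 (np.float64(297.38121546961327), np.float64(200.9060773480663)) 290 305 195 207
key_red_top top 0.72 [474.4   7.2  90.5] [282.4 216.5]
  mask 217 (np.float64(283.7741935483871), np.float64(214.27649769585253)) 276 292 206 222
  tri [479.4   4.4  85.7] 1.5560637855115698
0.9 [ 173.  -495.7  234.8] [-1.6 -0.  -2.8] [-0.3 -0.2  0.1] 91.25212979469703
[[-0.9 -0.   0.3]
 [-0.3 -0.  -0.9]
 [ 0.  -1.   0. ]]
```

View pics/top0.png

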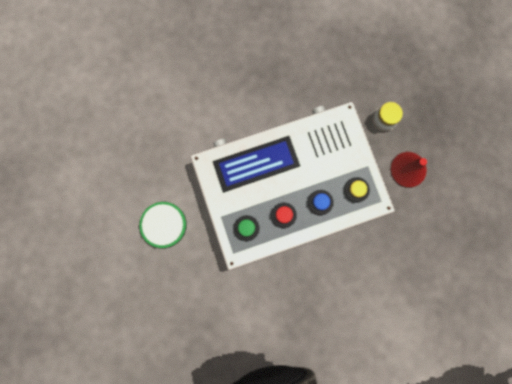

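View pics/side0.png

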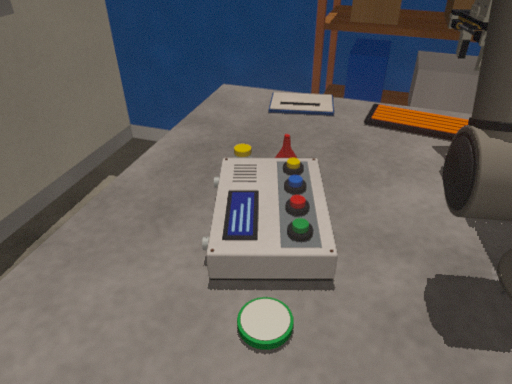

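The top view shows the row green (246,228), red (284,215), blue (321,202), yellow (358,188). The side view shows the same order from near to far. The dish is by the green end, and the jar and funnel are by the yellow end. I'll fit the row with the known spacing and work out the moves.

```bash
cat > t.py <<'E'
from h import *
np.set_printoptions(precision=1,suppress=True)
# order green, red, blue, yellow ; mask centroids
top=[(246.4,227.5),(283.8,214.3),(321,201.6),(358,188.6)]
side=[(301,226),(297.4,200.95),(294.9,180.7),None]
pt,ps=vision.capture("top"),vision.capture("side")
def atz(p,u,z): a,d=ray(p,u); return a+d*(z-a[2])/d[2]
T=np.array([atz(pt,u,87) for u in top])[:,:2]; print("top@87",T.tolist())
print("side@87",[atz(ps,u,87)[:2].tolist() for u in side if u])
c=T.mean(0); d=np.linalg.svd(T-c)[2][0]; d*=np.sign(-d[1]); s=np.array([-105,-35,35,105])
F=c+s[:,None]*d; print("spacing",np.diff((T-c)@d),"fit",F.tolist())
o=bot.get_obs(); M=R.from_euler("xyz",o["tcp_rot"]).as_matrix(); print(np.round(M,4).tolist(),o["time"],o["tool_pos"])
g=dict(green=F[0],red=F[1],blue=F[2],yellow=F[3])
cur=np.array(o["tool_pos"])
for k in("blue","yellow","green"):
    t=np.r_[g[k],125]; print(k,"tool delta mm",M.T@(t-cur)); cur=t
for k,u in zip(g,top): print(k,px(ps,np.r_[g[k],87]))
E
python3 t.py
```

```text
top@87 [[457.21547128620455, 70.09398528726969], [478.4771088344305, 4.334595525692208], [499.09573212523327, -61.857122708597615], [520.5067256646548, -128.64170526939665]]
side@87 [[456.52777695173245, 75.08370244458831], [479.7591936105836, 6.272883130512923], [500.9084537098104, -58.9895966437615]]
spacing [69.1 69.3 70.1] fit [[457.02455295311233, 71.05146670612977], [478.224023969458, 4.3387810412045305], [499.4234949858036, -62.37390462372072], [520.6229660021493, -129.08659028864597]]
[[-0.9442, -0.0, 0.3295], [-0.3295, -0.0, -0.9442], [0.0, -1.0, 0.0]] 1.0 [ 173.  -495.7  234.7]
blue tool delta mm [-451.   109.7 -301.6]
yellow tool delta mm [ 2.  0. 70.]
green tool delta mm [  -5.9   -0.  -209.9]
green [301.3 224.5]
red [298.4 200.5]
blue [296.  179.9]
yellow [293.9 162.1]
```

arm_command --pt "-0.0375 0 -0.025 0" --pt "-0.0375 0 -0.025 0" --pt "-0.0375 0 -0.025 0" --pt "-0.0375 0 -0.025 0" --pt "-0.0375 0 -0.025 0" --claw 255

```text
time: 1.5
tool_pos: [309.6, -314.4, 234.9]
tcp_rot: [-1.57, 0.0, -2.806]
contact_force: [-0.3, 0.2, -0.7]
grip_width: 56.2
```

arm_command --pt "-0.0375 0 -0.025 0" --pt "-0.0375 0 -0.025 0" --pt "-0.0375 0 -0.025 0" --pt "-0.0375 0 -0.025 0" --pt "-0.0375 0 -0.025 0"

```text
time: 2.0
tool_pos: [445.6, -134.4, 235.0]
tcp_rot: [-1.57, 0.0, -2.806]
contact_force: [1.1, -1.0, -1.1]
grip_width: 16.2
```

arm_command --pt "-0.0375 0.01 -0.025 0" --pt "-0.0375 0.02 -0.025 0" --pt "0 0.04 0 0" --pt "0 0.04 0 0" --pt "0 0 0 0"

```text
time: 2.5
tool_pos: [495.9, -62.8, 120.4]
tcp_rot: [-1.577, -0.008, -2.805]
contact_force: [-1.2, 0.9, -0.3]
grip_width: 0.4
```

Run:
```python
from h import *
o=bot.get_obs();print(o["time"],o["tool_pos"],o["tcp_rot"],o["contact_force"],o["grip_width"])
ims=[]
for n in("side","top"):
    p=vision.capture(n); c=px(p,np.r_[499.8,-61.5,89]).astype(int); im=p["img"][:,:,::-1]
    ims.append(cv2.resize(im[c[1]-80:c[1]+80,c[0]-80:c[0]+80],None,fx=2.4,fy=2.4))
cv2.imwrite("pics/b1.png",np.hstack(ims))
M=R.from_euler("xyz",o["tcp_rot"]).as_matrix(); print(M.T@(np.array([499.8,-61.5,97])-o["tool_pos"])*1)
```

```text
2.5 [495.87363651 -62.82970002 120.38688817] [-1.57655133 -0.00842253 -2.80482152] [-1.17133164  0.90026744 -0.34535533] 0.4236799392841551
[-4.34202132 23.35051519  0.17681117]
```

View pics/b1.png

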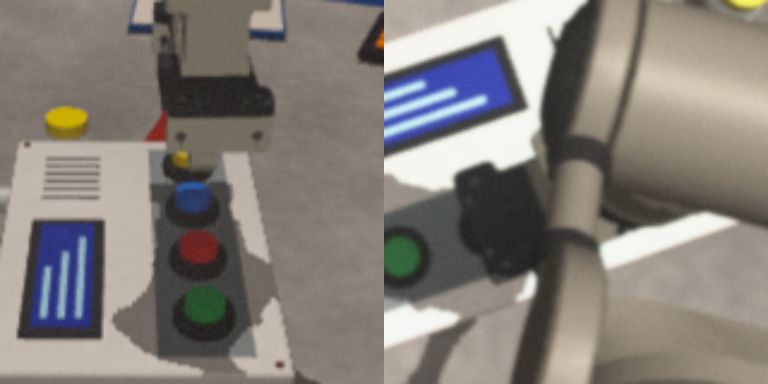

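The side view shows the closed fingertips above and slightly right of the blue cap. I'll shift about 4 mm towards tool -x, hover lower and check the alignment by projection.

arm_command --pt "-0.004 0.01 0 0" --pt "0 0 0 0" --pt "0 0 0 0"

```text
time: 2.9
tool_pos: [503.3, -63.2, 115.6]
tcp_rot: [-1.57, 0.001, -2.806]
contact_force: [-0.6, -0.2, 0.4]
grip_width: 0.4
```

Run:
```python
from h import *
o=bot.get_obs();print(o["time"],o["tool_pos"],o["tcp_rot"],o["contact_force"],o["grip_width"])
p=vision.capture("side"); c=px(p,np.r_[499.8,-61.5,89]).astype(int); im=p["img"][:,:,::-1]
im=np.ascontiguousarray(cv2.resize(im[c[1]-50:c[1]+30,c[0]-50:c[0]+50],None,fx=6,fy=6))
M=R.from_euler("xyz",o["tcp_rot"]).as_matrix();t=np.array(o["tool_pos"])
for X,col in((t+M[:,1]*8,(0,0,255)),(np.r_[499.8,-61.5,89],(0,255,255))):
    q=((px(p,X)-c+50)*6).astype(int); cv2.circle(im,tuple(map(int,q)),4,col,-1);print(q)
cv2.imwrite("pics/b2.png",im)
print(M.T@(np.array([499.8,-61.5,97])-t))
```

```text
2.9 [503.33337922 -63.17063079 115.64029689] [-1.56977752e+00  1.33722847e-03 -2.80617256e+00] [-0.60474353 -0.21698392  0.41926918] 0.4000401850278024
[298 250]
[304 301]
[ 2.81148063 18.63375214 -2.75958362]
```

View pics/b2.png

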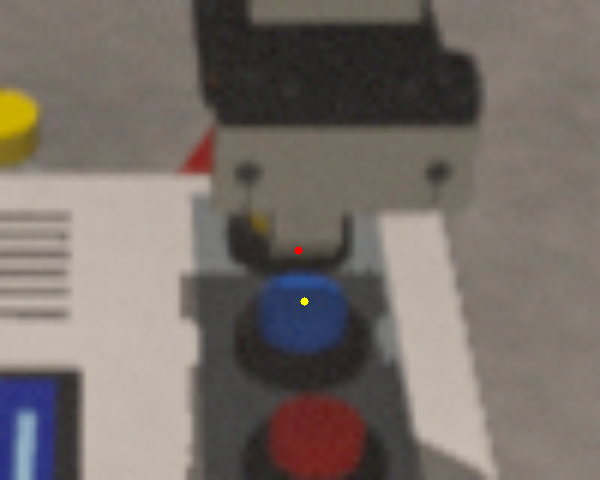

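Fingertips are centred over the blue cap within about 3 mm: tip at (307,255), cap at (304,300). Pressing down in steps.

arm_command --pt "0.001 0.008 -0.002 0" --pt "0 0.008 0 0" --pt "0 0.004 0 0" --pt "0 0 0 0"

```text
time: 3.35
tool_pos: [500.8, -61.2, 94.0]
tcp_rot: [-1.572, -0.001, -2.806]
contact_force: [-0.8, -0.5, 2.5]
grip_width: 0.4
```

arm_command --pt "0 0.003 0 0" --pt "0 0.002 0 0" --pt "0 0 0 0" --pt "0 0 0 0"

```text
time: 3.75
tool_pos: [501.0, -61.2, 89.8]
tcp_rot: [-1.571, -0.0, -2.806]
contact_force: [-2.2, 0.7, 3.8]
grip_width: 0.5
```

arm_command --pt "0 0.001 0 0" --pt "0 0.001 0 0" --pt "0 0 0 0" --pt "0 0 0 0" --pt "0 0 0 0"

```text
time: 4.25
tool_pos: [501.1, -61.2, 89.0]
tcp_rot: [-1.57, 0.0, -2.806]
contact_force: [-5.4, 2.0, 16.1]
grip_width: 0.6
```

Blue has bottomed: 16 N, with the TCP stopped at 89.0 as predicted. Releasing and moving over yellow.

arm_command --pt "0 -0.015 0 0" --pt "0 -0.02 0 0" --pt "0 0 0 0" --pt "0.001 0 0.035 0" --pt "0.001 0 0.035 0"

```text
time: 4.75
tool_pos: [522.6, -128.2, 122.1]
tcp_rot: [-1.571, 0.0, -2.804]
contact_force: [1.2, 0.4, 0.0]
grip_width: 0.2
```

arm_command --pt "0 0 0 0" --pt "0 0.008 0 0" --pt "0 0 0 0" --pt "0 0 0 0"

```text
time: 5.15
tool_pos: [521.7, -126.9, 113.9]
tcp_rot: [-1.572, -0.001, -2.805]
contact_force: [0.8, -0.1, 1.1]
grip_width: 0.8
```

Run:
```python
from h import *
o=bot.get_obs();print(o["time"],o["tool_pos"],o["contact_force"])
Y=np.r_[521,-128,89]
p=vision.capture("side"); c=px(p,Y).astype(int); im=p["img"][:,:,::-1]
im=np.ascontiguousarray(cv2.resize(im[c[1]-45:c[1]+45,c[0]-50:c[0]+50],None,fx=6,fy=6))
M=R.from_euler("xyz",o["tcp_rot"]).as_matrix();t=np.array(o["tool_pos"])
for X,col in((t+M[:,1]*8,(0,0,255)),(Y,(255,255,0))):
    q=((px(p,X)-c+[50,45])*6).astype(int); cv2.circle(im,tuple(map(int,q)),3,col,-1);print(q)
cv2.imwrite("pics/y1.png",im)
print(M.T@(Y+[0,0,8]-t))
d=vision.find_in(p,"key_blue_top"); print([(round(a["confidence"],2),w(p,a["xyz"])) for a in d[:1]])
```

```text
5.15 [ 521.69846358 -126.94223427  113.92878029] [ 0.82468359 -0.12793867  1.134005  ]
[303 233]
[304 273]
[ 0.98591305 16.929176    0.78822413]
[(0.52, array([497.63318303, -60.31291507,  92.52886552]))]
```

View pics/y1.png

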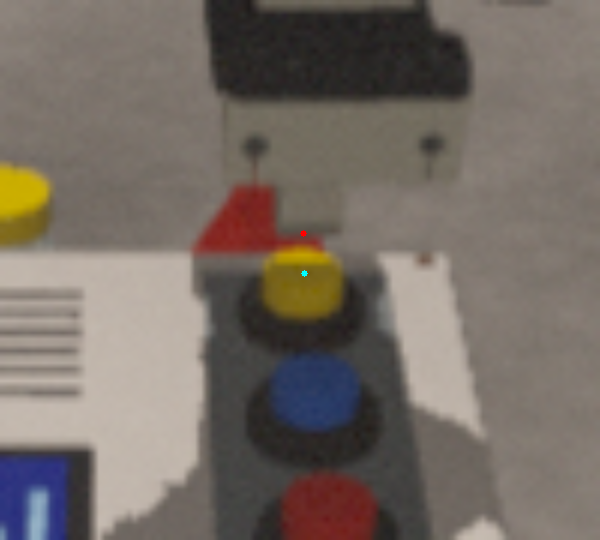

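Blue is back up. The tip (308,233) is centred above the yellow cap (303,270). The gripper body at full press stays 147 mm or more above the bench, clear of the funnel. Pressing yellow.

arm_command --pt "0.001 0.008 0.001 0" --pt "0 0.008 0 0" --pt "0 0.004 0 0" --pt "0 0.003 0 0" --pt "0 0 0 0"

```text
time: 5.75
tool_pos: [521.5, -129.1, 91.4]
tcp_rot: [-1.571, -0.001, -2.806]
contact_force: [-1.2, 2.0, 3.9]
grip_width: 0.1
```

arm_command --pt "0 0.002 0 0" --pt "0 0.001 0 0" --pt "0 0 0 0" --pt "0 0 0 0" --pt "0 0 0 0"

```text
time: 6.25
tool_pos: [521.6, -129.2, 89.2]
tcp_rot: [-1.571, -0.0, -2.806]
contact_force: [-2.9, 2.2, 6.5]
grip_width: 0.3
```

arm_command --pt "0 0.001 0 0" --pt "0 0 0 0" --pt "0 0 0 0" --pt "0 0 0 0"

```text
time: 6.65
tool_pos: [521.7, -129.2, 89.1]
tcp_rot: [-1.57, 0.0, -2.806]
contact_force: [-5.2, 2.3, 13.9]
grip_width: 0.4
```

Yellow has bottomed: 14 N, TCP at 89.1. Releasing and moving to green.

arm_command --pt "0 -0.015 0 0" --pt "0 -0.025 0 0" --pt "0 0 0 0" --pt "-0.001 0 -0.042 0" --pt "-0.001 0 -0.042 0"

```text
time: 7.15
tool_pos: [495.6, -49.3, 127.0]
tcp_rot: [-1.571, 0.0, -2.808]
contact_force: [1.6, 0.8, -0.0]
grip_width: 0.5
```

arm_command --pt "-0.001 0 -0.042 0" --pt "-0.001 0 -0.042 0" --pt "-0.002 0 -0.042 0" --pt "0 0.006 0 0" --pt "0 0 0 0"

```text
time: 7.65
tool_pos: [457.7, 71.4, 120.7]
tcp_rot: [-1.571, -0.001, -2.803]
contact_force: [0.2, -0.2, 0.1]
grip_width: 0.2
```

Run:
```python
from h import *
o=bot.get_obs();print(o["time"],o["tool_pos"],o["contact_force"])
Y=np.r_[457.3,72.5,89]
p=vision.capture("side"); c=px(p,Y).astype(int); im=p["img"][:,:,::-1]
im=np.ascontiguousarray(cv2.resize(im[c[1]-60:c[1]+40,c[0]-60:c[0]+60],None,fx=5,fy=5))
M=R.from_euler("xyz",o["tcp_rot"]).as_matrix();t=np.array(o["tool_pos"])
for X,col in((t+M[:,1]*8,(0,0,255)),(Y,(255,255,0))):
    q=((px(p,X)-c+[60,60])*5).astype(int); cv2.circle(im,tuple(map(int,q)),3,col,-1);print(q)
cv2.imwrite("pics/g1.png",im)
print(M.T@(Y+[0,0,8]-t))
```

```text
7.65 [457.65314589  71.4029613  120.69762582] [ 0.21268028 -0.2333838   0.05349564]
[308 244]
[304 300]
[-0.06308448 23.69756097 -1.152085  ]
```

View pics/g1.png

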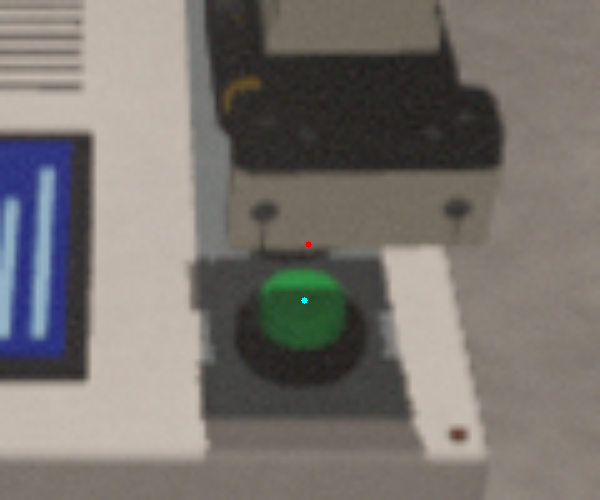

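The closed tip is directly over the green cap (303,295), about 1 mm off. Pressing green.

arm_command --pt "0 0.01 -0.001 0" --pt "0 0.01 0 0" --pt "0 0.006 0 0" --pt "0 0.004 0 0" --pt "0 0 0 0"

```text
time: 8.2
tool_pos: [457.8, 71.3, 91.2]
tcp_rot: [-1.571, -0.001, -2.806]
contact_force: [-1.1, -2.4, 3.4]
grip_width: 0.6
```

arm_command --pt "0 0.002 0 0" --pt "0 0.001 0 0" --pt "0 0 0 0" --pt "0 0 0 0" --pt "0 0 0 0"

```text
time: 8.7
tool_pos: [458.0, 71.6, 89.2]
tcp_rot: [-1.57, 0.0, -2.805]
contact_force: [-2.2, -4.0, 6.4]
grip_width: 0.5
```

arm_command --pt "0 0.001 0 0" --pt "0 0 0 0" --pt "0 0 0 0" --pt "0 0 0 0"

```text
time: 9.1
tool_pos: [458.1, 71.6, 89.0]
tcp_rot: [-1.57, 0.001, -2.805]
contact_force: [-5.3, -3.8, 15.0]
grip_width: 0.5
```

Green has bottomed: 15 N, TCP at 89.0. Releasing and retreating upward.

arm_command --pt "0 -0.015 0 0" --pt "0 -0.04 0 0" --pt "0 -0.04 0 0" --pt "0 -0.03 0 0" --pt "0 0 0 0"

```text
time: 9.6
tool_pos: [460.2, 72.3, 216.7]
tcp_rot: [-1.568, 0.009, -2.805]
contact_force: [0.3, 0.1, -0.5]
grip_width: 0.4
```

arm_command --pt "0 0 0 0" --pt "0 0 0 0" --pt "0 0 0 0"

```text
time: 9.9
tool_pos: [457.2, 72.0, 211.4]
tcp_rot: [-1.572, -0.003, -2.806]
contact_force: [-0.3, -0.4, -0.3]
grip_width: 0.8
```

Run:
```python
from h import *
o=bot.get_obs();print(o["time"],o["tool_pos"],o["contact_force"],np.abs(o["dq"]).max())
p=vision.capture("side"); cv2.imwrite("pics/end.png",cv2.resize(p["img"][120:360,190:430,::-1],None,fx=2.4,fy=2.4))
for k in K: print(k,[(round(a["confidence"],2),w(p,a["xyz"]).round(1)) for a in vision.find_in(p,k)[:1]])
```

```text
9.9 [457.19618817  71.9790297  211.38362918] [-0.31600509 -0.44918711 -0.34021585] 0.005897098113020433
key_blue_top [(0.51, array([496.8, -55.6,  90.8]))]
key_yellow_top [(0.52, array([ 525.7, -120.9,   86.5]))]
key_green_top [(0.53, array([456.9,  74.1,  91.3]))]
key_red_top [(0.55, array([479.4,  11.4,  87. ]))]
```

View pics/end.png

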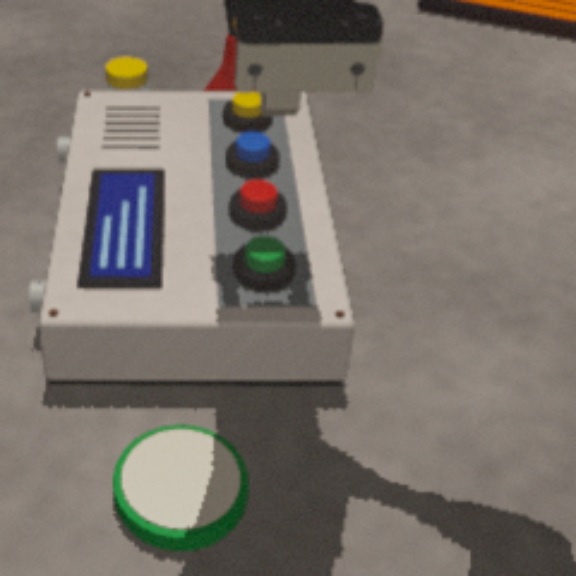

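All four caps stand up: yellow (247,103), blue (253,148), red (258,195), green (266,252). The arm is clear and the loose things are where they were. Handing in.

```bash
python3 -c "
from plant import job; print(job.close_job())"
```

```text
the job is handed in; nothing more can be done
None
```

I pressed blue, then yellow, then green with the closed fingertips, and let each one go fully before the next. I never pressed the red key. The job is handed in, at about 10 s of the 38 s allowed.

- **Full travel:** each key reached its stop, at 14–16 N, with the TCP stopping at about 89 mm as predicted.
- **After the last press:** the side view shows all four caps back up. The keys measure 86–91 mm high, against about 89 mm expected. The jar, funnel and dish have not moved.
- **Arm:** it stands about 120 mm above the keys, touching nothing, with wrist force near zero.
- **Small disagreements:** the top and side views put the keys 2–5 mm apart, within the networks' error. One early side-view mask for green was really the red key, so I did not use it. The side view gave no mask for yellow, so I placed it from the top view and the row fit.

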